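# Fix a gilded panel on the hold-down bed and set its recessed trim knob

## Task

Get the gilded panel ready for burnishing: push it flat on the hold-down bed into the corner, flush against both fences. Then turn the knob sunk in the well of the blue control box clockwise until its white pointer lines up with the red mark on the white ring, and leave the other things on the bench where they are.

Things in the scene. Friction and masses are not known exactly. Their poses are not given: they have to be found in the camera images.
- hold_bed: Fixed square hold-down bed, 250 x 250 mm along its x and y, grey flat top 14 mm above the bench. Origin at the centre of its underside, z up. Two dark fences, 18 mm thick, rise 12 mm above the top along its +x and +y edges; their inner faces lie at x = +107 and y = +107 mm. The other two sides are open.
- panel: Loose gold panel with scroll relief, 120 (x) x 140 (y) x 20 mm, 0.25 to 0.5 kg, lying on the bed off both fences, turned by up to 0.2 rad. Origin at the centre of its underside. A push of 1 to 5 N slides it. Home: its x along the bed's x, its +x and +y edges against the +x and +y fences, origin at x 47, y 37, z 14 mm in the bed's frame.
- control_box: Fixed blue control box, 150 mm (x) by 140 mm (y), 54 mm high; origin at the centre of its underside. In its top a round well, 87 mm across and 38 mm deep (floor 16 mm above the bench), centred on the origin's vertical axis, with the knob in the middle.
- knob_top (a point): On the knob's vertical axis, at the top of its black grip bar, 46 mm above the bench, 12 mm below the ring's top. Turns with the knob: x runs along the bar to the end with the white pointer line, z up. Bar 50 mm long (x), 16 thick (y), 27 high, centred on the axis, on a grey disc 60 mm across whose top is 19 mm above the bench. 35 mm free between bar and well wall on each side.
- trim_knob (a joint): Angle of the knob, rad, 0 to 2.6, growing as it turns clockwise seen from above. It starts at 0.1 to 0.4, the mark lies 0.65 to 1.5 rad further clockwise. Turning takes about 0.05 N m; it stays where it is left.
- mark_ring: Fixed flat white ring round the mouth of the well, 120 mm outside, 92 mm inside, 4 mm thick, its top 58 mm above the bench. Origin on the knob's axis, on its underside; its x axis points from the axis to the short red mark painted on it.
- burnisher_a: Bystander: hand tool with pale wooden handle and amber stone tip, 185 mm long along its x, 20 mm thick, lying on the bench right of the control box; origin under the middle.
- burnisher_b: Bystander: same tool with a red-brown tip, beside the first.
- rosette: Bystander: round white plaster ornament, 64 mm across, 20 mm high, between the bed and the control box; origin under its centre.
- size_jar: Bystander: amber glass jar with white cap, 64 mm across, 85 mm high, behind the middle; origin under its centre.
- water_cup: Bystander: blue cup, 76 mm across, 85 mm high, left of the bed; origin under its centre.
- leaf_book: Bystander: pale square leaf booklet, 90 x 90 x 14 mm, behind the control box; origin under its centre.
- tip_brush: Bystander: brush, 180 mm long along its x, lying on the bench near the robot; origin beneath its middle.
Things that resemble listed ones, but are neither listed nor needed, are in the scene too. Leave any black or turquoise look-alike of the panel alone.

How it is judged:
By the outcome, as a careful person would: the job done as asked, in the order asked, and still so for the second after the job is handed in, with the robot touching nothing.
It also fails if it takes over 72 s, if anything falls off the work surface, if the arm or the gripper's body presses on something with over 40 N, if the wrist force passes 120 N, or if a joint passes its speed limit or range.

## Robot

A 7-joint arm with a two-finger parallel gripper is mounted at the origin on the work surface. World frame = base frame: x ahead of the robot, y to its left, z up, the work surface at z = 0. Lengths are in m, angles in rad, forces in N, time in s.
With the tool pointing down it reaches from about 0.4 to 0.925 m from the base axis. Payload 5.6 kg.
Tool frame: the origin (TCP) lies midway between the tips of the shut fingers; the grasp point (between the pads) lies 19 mm behind it (bot.pinch_z is the distance from the TCP to the grasp point, in m); z points along the fingers, y is the direction in which the jaws open and shut (so a half turn about z gives the same grasp; the last joint's range is limited). The gripper opens to 85 mm and grips with 20 to 120 N. Pads are 22 mm wide; open, the fingers measure 114 mm over their backs; the gripper's body (76 mm by 85 mm) begins 54 mm behind the grasp point. The pads swing forward as they close: fully open they stand 13 mm farther back than shut.
Start: joints at [-1.306, 0.468, -0.012, 1.603, 0.006, 1.071, -0.056], TCP at [0.197, 0.619, 0.231] pointing down, gripper open.
Joint ranges: [-2.53, 2.53], [-0.31, 2.02], [-1.57, 1.55], [0.28, 2.44], [-1.29, 4.43], [0.15, 1.84], [-2.92, 2.92]. Speed limits (rad/s): [2.57, 2.57, 3.14, 3.14, 3.14, 3.14, 3.14].

## Interface

Orientations are given as [roll, pitch, yaw] about the fixed x, y, z axes, in that order (R = Rz(yaw) Ry(pitch) Rx(roll)).
In Python, from workcell import bot gives the robot as it stands. The module is installed in compiled form; this text tells all that it offers.
- The arm moves only by the tool drive_tool, never from a script. Its argument "rows" is a list of rows, each a list of 5 numbers: the closure in counts, from 0 (fully open) to 255 (shut), then the shift along the tool's x, y, z in units of 40 mm (1.0 is 40 mm), then the turn about the tool's z in units of 10 degrees (1.0 is 10 degrees). In form: [[grip, dx, dy, dz, yaw], ...]. A call has 1 to 8 rows; each row shifts and turns the pose as measured when the row begins, along the tool's axes as they then stand; what a row does not reach is not made up. A row lasts 1/8 s, in which the tool goes at most 62.5 mm and 10.7 degrees, less where a joint would pass 70% of its speed; a pose out of reach is approached as far as the arm can. A call is refused whole if a number of a shift passes 1 or a number of a turn 1, either way. A call with a gripper value outside its range is refused whole. The fingers move at their own pace and stop on an object; the grip force is fixed at half the most. Time passes only in rows, so rows that do not move let the fingers close. It gives the time, the measured TCP pose, the force and the opening at its end, in the units of the state.
- bot.state(): the state, without advancing time (a new reading comes with each control period).
- bot.get_image(name): name is "scene" or "top" or "wrist"; returns a dict with "pixels" (384x512x3 uint8, red, green, blue), "fov_y" (degrees; the focal length in pixels is half the picture's height over the tangent of half this angle, whatever the lens; pixels are square), "cx", "cy" (the principal point, pixels), "pose" (4x4, takes a point from camera to world coordinates). Camera axes: x right, y up, looking along -z (the intrinsics and any distortion apply to the point x, -y, -z); pixel columns grow to the right and rows downward; lengths in m; the calibration is good to about 2 mm. A picture is of the moment at which its call begins. There is no depth.
- bot.hand_in(): hands the job in, once; it reports no verdict.
The state is a dict: "t": time; "qpos": joint angles; "qvel": joint speeds; "joint_efforts": joint torques, N m; "tcp_pos": TCP position; "tcp_rot": TCP orientation; "ft_force": force on the tool from outside, world axes, zero at the start; "torque": the same for the moment, N m; "finger_gap": finger opening in m.
Only numpy, scipy, OpenCV 4.12 (cv2) and the standard library are available. Lean on these libraries where they do the work, as an engineer would, in place of code of your own. Each camera call takes 0.05 s, during which the arm holds its last target.

## Working session

There is one attempt and no reset: what is moved stays moved. The work goes in short steps, Python scripts to look and compute and a tool call to move; the robot and the scene stay as the last step left them, time stands still between calls to the robot, and variables do not carry over. Pictures are saved under pics/ and viewed, and the job is handed in when it is done.

Besides the shell and the picture viewer there is one more tool, called after ">>>" as a command line: name --pt "numbers of a row" for each row, then --argument value for the rest. drive_tool: Moves the arm, as the interface text tells. Its arguments: {"type":"object","properties":{"rows":{"type":"array"}},"required":["rows"]}

```bash
mkdir -p pics; cat > h.py <<'E'
import numpy as np, cv2
from workcell import bot
def grab(n,tag):
    im=bot.get_image(n); cv2.imwrite(f'pics/{tag}.png',im['pixels'][:,:,::-1]); np.save(f'pics/{tag}.npy',im,allow_pickle=True); return im
def load(tag): return np.load(f'pics/{tag}.npy',allow_pickle=True).item()
def ray(im,u,v):
    f=im['pixels'].shape[0]/2/np.tan(np.radians(im['fov_y'])/2)
    d=np.array([(u-im['cx'])/f,-(v-im['cy'])/f,-1]); P=im['pose']
    return P[:3,3],P[:3,:3]@d
def onz(im,u,v,z):
    o,d=ray(im,u,v); return o+d*(z-o[2])/d[2]
def proj(im,p):
    f=im['pixels'].shape[0]/2/np.tan(np.radians(im['fov_y'])/2)
    P=im['pose']; c=P[:3,:3].T@(np.array(p)-P[:3,3]); return im['cx']+f*c[0]/-c[2], im['cy']-f*c[1]/-c[2]
E
python3 - <<'E'
from h import *
for n in('scene','top','wrist'):
    im=grab(n,n+'0'); print(n,{k:(v if k!='pixels' else v.shape) for k,v in im.items()})
print(bot.state())
E
```

```text
scene {'pixels': (384, 512, 3), 'fov_y': 56.360008915899016, 'cx': 259.29952560245806, 'cy': 187.37444700842957, 'pose': array([[-0.79847519, -0.51518388,  0.31148506,  0.84109196],
       [ 0.60198114, -0.67680486,  0.42373798,  0.4165212 ],
       [-0.00748838,  0.5258524 ,  0.85054287,  0.91401589],
       [ 0.        ,  0.        ,  0.        ,  1.        ]])}
top {'pixels': (384, 512, 3), 'fov_y': 42.3019899043717, 'cx': 256.526773551553, 'cy': 195.6567152310205, 'pose': array([[ 0.00541109,  0.99020796, -0.13949521,  0.31200818],
       [-0.99989314,  0.00346326, -0.01420235, -0.03432095],
       [-0.01358017,  0.13955715,  0.99012089,  1.7472665 ],
       [ 0.        ,  0.        ,  0.        ,  1.        ]])}
wrist {'pixels': (384, 512, 3), 'fov_y': 69.6281733891512, 'cx': 255.8820527908586, 'cy': 188.38783098763426, 'pose': array([[ 0.30227579, -0.92111993, -0.2452905 ,  0.13507417],
       [ 0.95321899,  0.29163494,  0.07951494,  0.63878438],
       [-0.00170752, -0.25785101,  0.96618318,  0.37350238],
       [ 0.        ,  0.        ,  0.        ,  1.        ]])}
{'t': 0.15, 'qpos': array([-1.30597402,  0.46817334, -0.01158051,  1.60336474,  0.00596617,
        1.07141003, -0.05631038]), 'qvel': array([ 7.18764147e-04, -2.36730864e-03,  4.97819350e-04, -2.37007135e-03,
       -1.09385188e-04, -7.38842086e-05,  3.57050723e-04]), 'joint_efforts': array([ 4.54003630e-04, -5.32788849e+01,  2.14750750e-02, -2.51552725e+01,
        1.14567127e-02,  5.57866297e-03,  1.73805341e-05]), 'tcp_pos': array([0.19687923, 0.61904082, 0.23057774]), 'tcp_rot': array([-3.14027422e+00,  8.24094186e-05,  2.83365856e+00]), 'ft_force': array([-0.10350084, -0.06714575,  0.61874307]), 'torque': array([ 0.03422873,  0.02042673, -0.00929214]), 'finger_gap': 0.08555026864815456}
```

View pics/top0.png

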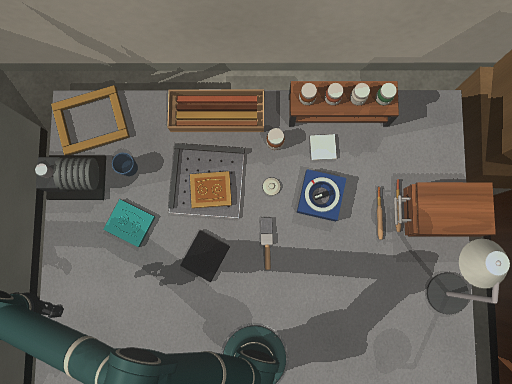

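View pics/scene0.png

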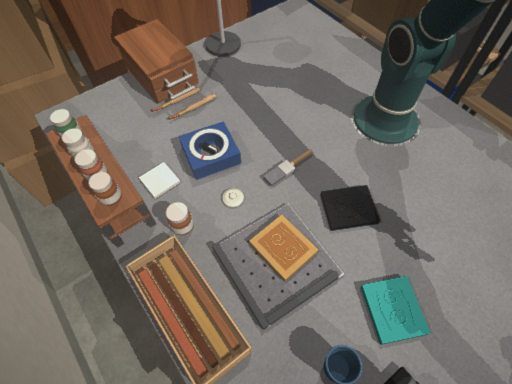

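View pics/wrist0.png

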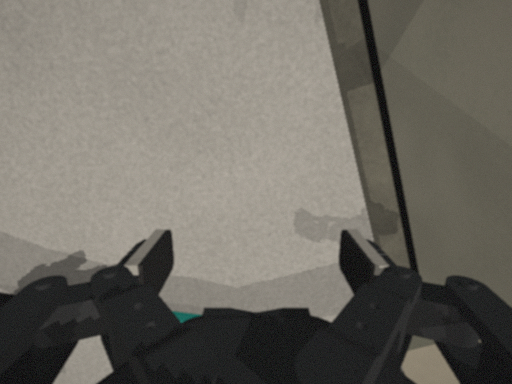

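The scene shows three panel-like things. In the top view, gold is at (211,189) on the grey bed, turquoise at (129,222) and black at (205,256). Only the gold one on the bed fits the panel. I'll enlarge crops of it and of the box at (321,194).

```bash
python3 - <<'E'
from h import *
a=cv2.imread('pics/top0.png')
cv2.imwrite('pics/c1.png',cv2.resize(a[135:225,160:255],None,fx=6,fy=6,interpolation=cv2.INTER_CUBIC))
cv2.imwrite('pics/c2.png',cv2.resize(a[160:228,285:360],None,fx=8,fy=8,interpolation=cv2.INTER_CUBIC))
b=cv2.imread('pics/scene0.png')
x=cv2.resize(b[200:330,205:350],None,fx=4,fy=4,interpolation=cv2.INTER_CUBIC)
cv2.imwrite('pics/c3.png',x)
cv2.imwrite('pics/c4.png',cv2.resize(b[115:185,170:250],None,fx=8,fy=8,interpolation=cv2.INTER_CUBIC))
E
```

```text
(no output)
```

View pics/c1.png

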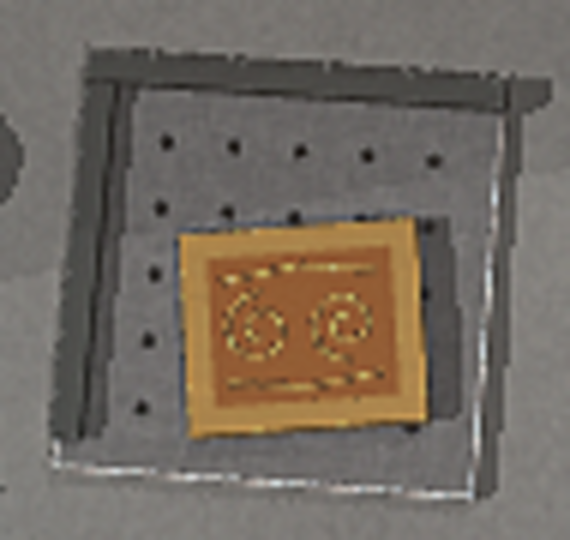

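View pics/c2.png

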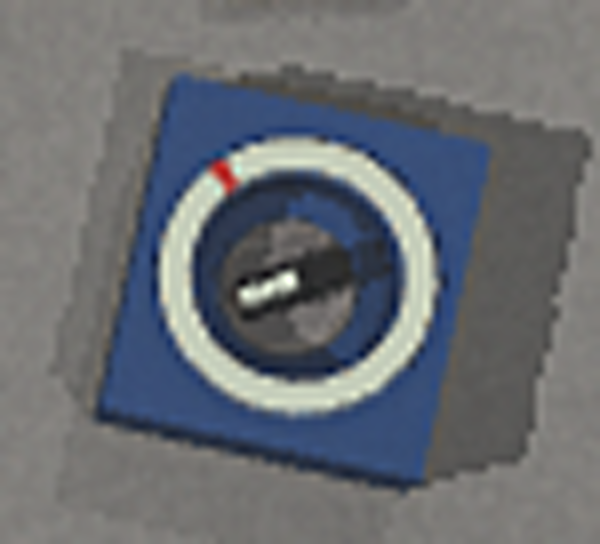

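View pics/c3.png

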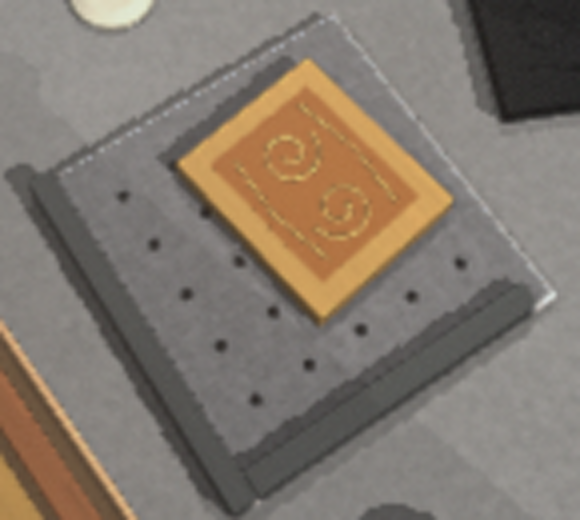

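View pics/c4.png

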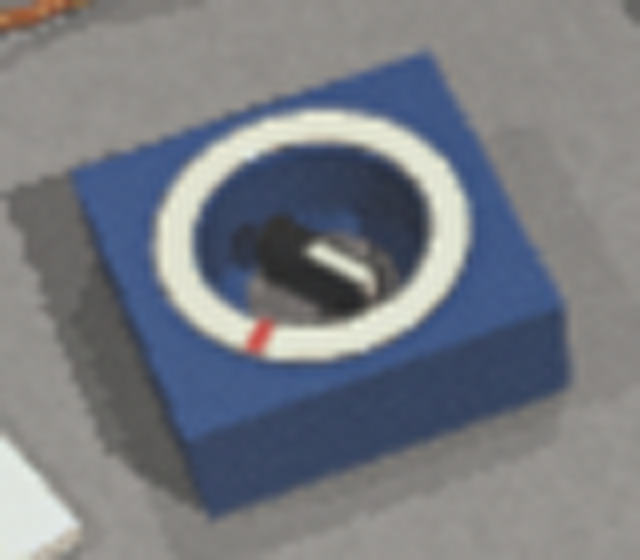

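```bash
cat > m.py <<'E'
from h import *
def rectpts(im,mask,z):
    c=max(cv2.findContours(mask,cv2.RETR_EXTERNAL,cv2.CHAIN_APPROX_NONE)[0],key=cv2.contourArea)
    P=np.array([onz(im,u,v,z)[:2] for u,v in c[:,0]],np.float32)*1000
    r=cv2.minAreaRect(P); return r
def gold(im,z,box):
    hsv=cv2.cvtColor(im['pixels'],cv2.COLOR_RGB2HSV); m=cv2.inRange(hsv,(8,110,90),(28,255,255))
    k=np.zeros_like(m); x0,x1,y0,y1=box; k[y0:y1,x0:x1]=255; m&=k
    m=cv2.morphologyEx(m,cv2.MORPH_CLOSE,np.ones((5,5)))
    return rectpts(im,m,z)
E
python3 - <<'E'
from m import *
T=load('top0');S=load('scene0')
print('gold top',gold(T,.034,(180,240,160,220))); print('gold scene',gold(S,.034,(240,330,205,290)))
f=lambda p,o,s:(p[0]/s+o[0]-.5+.5/s,p[1]/s+o[1]-.5+.5/s)
for n,p in dict(mm=(472,494),m_p=(55,463),p_m=(503,110)).items(): print('bed top',n,onz(T,*f(p,(160,135),6),.014)*1000)
for n,p in dict(mm=(333,14),px_m=(58,172),mx_p=(552,297)).items(): print('bed scene',n,onz(S,*f(p,(205,200),4),.014)*1000)
# fence inner top edges
for n,p in dict(corner=(135,83),fx_end=(505,108),fy_end=(80,435)).items(): print('fence inner top',n,onz(T,*f(p,(160,135),6),.026)*1000)
for n,im,box in(('top',T,(285,360,160,228)),('scene',S,(170,250,115,185))):
    hsv=cv2.cvtColor(im['pixels'],cv2.COLOR_RGB2HSV); x0,x1,y0,y1=box
    k=np.zeros(hsv.shape[:2],np.uint8);k[y0:y1,x0:x1]=255
    w=cv2.inRange(hsv,(0,0,150),(180,70,255))&k
    r=(cv2.inRange(hsv,(0,120,100),(8,255,255))|cv2.inRange(hsv,(172,120,100),(180,255,255)))&k
    nl,lab,st,cen=cv2.connectedComponentsWithStats(w)
    print(n,[(s[4],s[:4].tolist()) for s in st[1:] if s[4]>4])
    i=1+np.argmax(st[1:,2]*st[1:,3]); ys,xs=np.where(((lab==i)|(r>0)))
    c=max(cv2.findContours(((lab==i)|(r>0)).astype(np.uint8),cv2.RETR_EXTERNAL,cv2.CHAIN_APPROX_NONE)[0],key=len)
    P=np.array([onz(im,u,v,.058)[:2] for u,v in c[:,0]],np.float32)*1000
    e=cv2.fitEllipse(P);print('ring',e)
    ry,rx=np.where(r>0); m=onz(im,rx.mean(),ry.mean(),.058)[:2]*1000; C=np.array(e[0]); print('mark',m,np.hypot(*(m-C)),np.degrees(np.arctan2(*(m-C)[::-1])))
    for j in range(1,nl):
        if j!=i and st[j,4]>4:
            py,px=np.where(lab==j); Q=np.array([onz(im,u,v,.046)[:2]*1000 for u,v in zip(px,py)]); d=Q.mean(0)-C
            vec=np.linalg.svd(Q-Q.mean(0))[2][0]
            print('pointer',Q.mean(0),np.hypot(*d),np.degrees(np.arctan2(d[1],d[0])),'line',np.degrees(np.arctan2(vec[1],vec[0])))
    b=cv2.inRange(hsv,(100,110,50),(125,255,255))&k
E
```

```text
gold top ((575.6760864257812, 152.71490478515625), (120.76612854003906, 138.89328002929688), 4.46840238571167)
gold scene ((577.3679809570312, 158.90997314453125), (121.12305450439453, 142.3437957763672), 3.9787256717681885)
bed top mm [480.66127206  54.25531245  14.        ]
bed top m_p [497.91596368 299.22662303  14.        ]
bed top p_m [710.21921495  38.21067391  14.        ]
bed scene mm [478.1934192   60.33088075  14.        ]
bed scene px_m [703.25200996  42.42668528  14.        ]
bed scene mx_p [498.45243567 305.84410171  14.        ]
fence inner top corner [723.33038473 256.18930608  26.        ]
fence inner top fx_end [708.67387914  36.53639851  26.        ]
fence inner top fy_end [513.10340284 282.79355816  26.        ]
top [(np.int32(346), [305, 177, 35, 35]), (np.int32(12), [315, 194, 7, 4])]
ring ((556.7686767578125, -233.76211547851562), (114.37799835205078, 115.90475463867188), 51.25)
mark [ 599.95431623 -203.8967612 ] 52.50655999853115 34.666088187548986
pointer [ 552.98563773 -222.42532906] 11.95132254789642 108.45364242619931 line 112.51126076985463
scene [(np.int3
[... 965 characters left out ...]
86.70795552684399
pointer [ 702.48057845 -191.53588595] 151.84481082549806 14.35585032929016 line 76.38085068843401
pointer [537.71571762 -67.06820297] 163.0758215758776 96.21745740002923 line 88.81766066012662
pointer [ 679.62439767 -170.6588452 ] 137.34138445540395 25.222525634749715 line 63.128830158102545
pointer [563.76191593 -78.75803628] 150.66027710878984 86.80966117742476 line 53.54805599745539
pointer [ 607.27550979 -103.23445284] 136.2238174233461 67.60570868625433 line -43.37008750297759
pointer [ 630.15259224 -116.40607456] 135.31594091414857 56.45453121806004 line -17.205190209878456
pointer [587.20955207 -86.73956177] 145.95872302141876 77.40303852161621 line 83.25668246957676
```

>>> drive_tool --pt "0 0 0 -0.4 0.7" --pt "0 0 0 -0.4 0.7" --pt "0 -1 -0.9 0 0" --pt "0 -1 -0.9 0 0" --pt "0 -1 -0.9 0 0" --pt "0 -1 -0.9 0 0" --pt "0 -1 -0.9 0 0" --pt "0 -1 -0.9 0 0"

```text
t: 1.15
tcp_pos: [0.2859, 0.3014, 0.2611]
tcp_rot: [-3.137, 0.001, 2.587]
ft_force: [1.2, 0.2, 0.2]
finger_gap: 0.0855
```

>>> drive_tool --pt "0 0 0 0 -0.92" --pt "0 0 0 0 -0.92" --pt "0 0 0 -0.2 -0.92" --pt "0 -1 -0.3 -0.2 0" --pt "0 -1 -0.3 0 0" --pt "0 -1 -0.3 0 0" --pt "0 -1 -0.3 0 0" --pt "0 -1 -0.3 0 0"

```text
t: 2.15
tcp_pos: [0.4855, 0.2238, 0.2775]
tcp_rot: [-3.138, -0.003, 3.086]
ft_force: [-0.0, 0.0, -0.0]
finger_gap: 0.0858
```

>>> drive_tool --pt "0 -1 -0.3 0 0" --pt "0 -1 -0.3 0 0" --pt "0 -1 -0.3 0 0" --pt "0 0 0 0 0"

```text
t: 2.65
tcp_pos: [0.6085, 0.1772, 0.2755]
tcp_rot: [-3.136, -0.004, 3.082]
ft_force: [0.4, 0.1, -1.0]
finger_gap: 0.0856
```

```bash
python3 - <<'E'
from h import *
grab('wrist','w1'); s=bot.state(); print(s['tcp_pos'],np.degrees(s['tcp_rot']),s['qpos'])
E
```

```text
[0.60695641 0.17862457 0.2754361 ] [-179.72320878   -0.28855782  176.71035498] [-0.63101474  0.4123465   0.39266897  1.61762517 -0.16544388  1.15143085
  1.31390954]
```

View pics/w1.png

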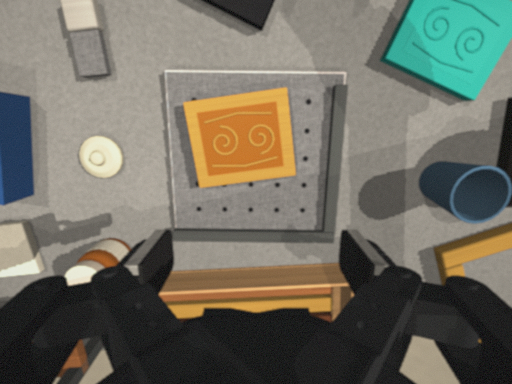

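The wrist view shows the gold panel at (241,137) and the bed's near corners at (165,71) and (346,73). The fences run along the bottom (v≈235) and right (u≈335) of the picture.

```bash
python3 - <<'E'
from m import *
W=load('w1')
print('gold',gold(W,.034,(170,310,75,200)))
a=cv2.imread('pics/w1.png')
cv2.imwrite('pics/c5.png',cv2.resize(a[55:255,150:360],None,fx=3.8,fy=3,interpolation=cv2.INTER_CUBIC)[:600,:800])
for n,p,z in(('mm',(165.5,71),.014),('mp',(346.5,73),.014),('pm edge',(174,229),.014)): print(n,onz(W,*p,z)*1000)
E
```

```text
gold ((574.8643798828125, 156.56192016601562), (120.70215606689453, 141.3156280517578), 4.237964630126953)
mm [477.80821141  59.61633842  14.        ]
mp [494.98834799 306.07126229  14.        ]
pm edge [709.23261129  40.15809292  14.        ]
```

View pics/c5.png

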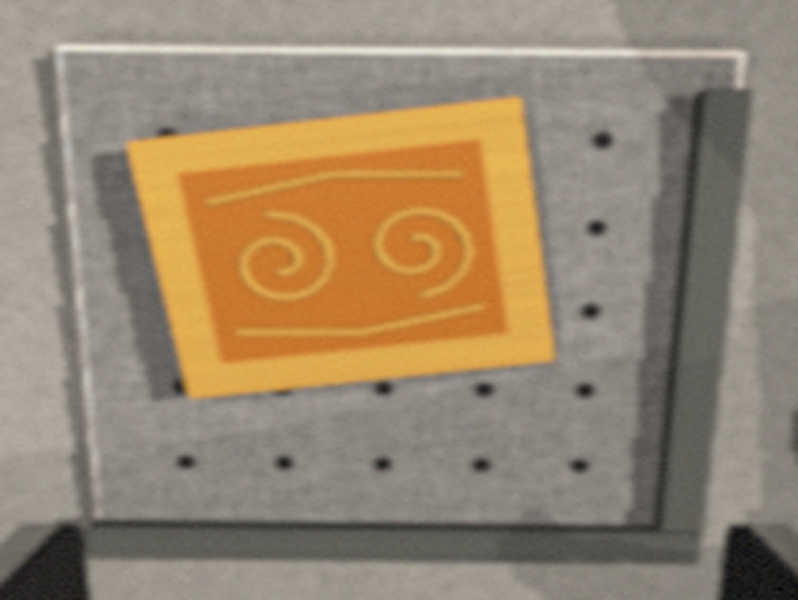

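>>> drive_tool --pt "0 0.9 -0.3 0 0.07" --pt "0 0.9 -0.3 0 0" --pt "0 0.9 0 0 0" --pt "0 0.7 0 0.5 0" --pt "0 0 0 1 0" --pt "0 0 0 1 0" --pt "0 0 0 1 0" --pt "0 0 0 1 0"

```text
t: 3.7
tcp_pos: [0.4555, 0.172, 0.095]
tcp_rot: [3.135, -0.003, 3.088]
ft_force: [-0.4, 0.8, -0.3]
finger_gap: 0.0854
```

>>> drive_tool --pt "0 -0.45 -0.18 0.3 0.1" --pt "0 0 0 0.8 0" --pt "0 0 0 0.7 0" --pt "0 0 0 0.1 0.05"

```text
t: 4.2
tcp_pos: [0.466, 0.1678, 0.0154]
tcp_rot: [3.135, -0.011, 3.068]
ft_force: [0.4, 0.2, 0.1]
finger_gap: 0.0854
```

```bash
python3 - <<'E'
from h import *
s=bot.state(); print(s['tcp_pos'],np.degrees(s['tcp_rot']))
grab('wrist','w2')
E
```

```text
[0.46601991 0.16776593 0.01538896] [179.63035947  -0.61940092 175.79409337]
```

View pics/w2.png

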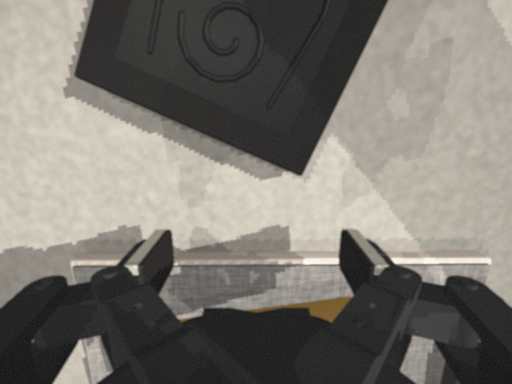

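>>> drive_tool --pt "0 0 0 0.15 0" --pt "0 -0.35 0 0 0" --pt "0 -0.35 0 0 0" --pt "0 -0.3 0 0 0" --pt "0 -0.3 0 0 0" --pt "0 -0.3 0 0 0" --pt "0 -0.3 0 0 0" --pt "0 -0.3 0 0 0"

```text
t: 5.25
tcp_pos: [0.5591, 0.1631, 0.012]
tcp_rot: [3.132, -0.011, 3.07]
ft_force: [-3.9, -0.0, 2.8]
finger_gap: 0.0856
```

>>> drive_tool --pt "0 -0.25 0 0.02 0" --pt "0 -0.25 0 0.02 0" --pt "0 -0.15 0 0 0"

```text
t: 5.62
tcp_pos: [0.5836, 0.161, 0.0094]
tcp_rot: [3.133, -0.019, 3.07]
ft_force: [-17.7, 0.1, 14.7]
finger_gap: 0.0852
```

>>> drive_tool --pt "0 -0.12 0 0 0" --pt "0 -0.12 0 0 0"

```text
t: 5.88
tcp_pos: [0.583, 0.161, 0.0078]
tcp_rot: [3.135, -0.042, 3.071]
ft_force: [-16.9, 0.8, 13.2]
finger_gap: 0.0854
```

>>> drive_tool --pt "0 -0.12 0 0 0"

```text
t: 6.0
tcp_pos: [0.5827, 0.161, 0.0071]
tcp_rot: [3.136, -0.054, 3.071]
ft_force: [-15.5, -0.1, 11.6]
finger_gap: 0.0857
```

>>> drive_tool --pt "0 0.3 0 -0.05 0" --pt "0 0.5 0 -0.5 0" --pt "0 0 0 -1 0" --pt "0 0 0 -1 0" --pt "0 0 0 -1 0" --pt "0 -0.5 0 -1 0" --pt "0 -0.5 0 -1 0"

```text
t: 6.88
tcp_pos: [0.6042, 0.1576, 0.2333]
tcp_rot: [3.136, -0.043, 3.072]
ft_force: [0.4, -0.2, 0.2]
finger_gap: 0.0854
```

```bash
python3 - <<'E'
from m import *
s=bot.state(); print(s['tcp_pos'],np.degrees(s['tcp_rot']),s['ft_force'])
W=grab('wrist','w3')
E
```

```text
[0.6042015  0.15762935 0.2332717 ] [179.70819269  -2.47607206 176.00782926] [ 0.38171477 -0.18446787  0.23642309]
```

View pics/w3.png

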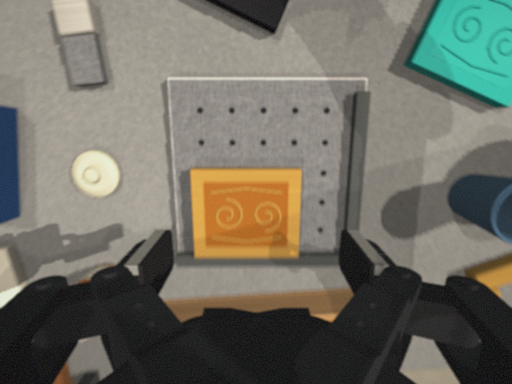

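```bash
cat >> m.py <<'E'
BC=np.array([611.2,175.6]); BY=np.radians(-4.0)
def bedf(p):
    d=np.array(p[:2])-BC; c,s=np.cos(BY),np.sin(BY); return np.array([c*d[0]+s*d[1],-s*d[0]+c*d[1]])
def bedw(p):
    c,s=np.cos(BY),np.sin(BY); return BC+np.array([c*p[0]-s*p[1],s*p[0]+c*p[1]])
E
python3 - <<'E'
from m import *
W=load('w3')
g=gold(W,.034,(170,340,150,262));print('gold',g,bedf(g[0]))
print('mm',onz(W,168,78.5,.014)*1000,'mp',onz(W,368,78.5,.014)*1000)
s=bot.state();print(bedf(s['tcp_pos']*1000))
E
```

```text
gold ((655.8762817382812, 141.38079833984375), (142.06800842285156, 123.01342010498047), 85.89832305908203) [ 46.9544634  -31.01938553]
mm [479.05329062  57.86810818  14.        ] mp [496.04015967 306.30933686  14.        ]
[ -0.19510074 -18.14314183]
```

```bash
python3 - <<'E'
from m import *
W=load('w3')
print('rosette',bedf(onz(W,96,174,.02)*1000))
print(bedw((45,-128)))
E
```

```text
rosette [  -4.46672788 -227.28092177]
[647.16155362  44.77276025]
```

>>> drive_tool --pt "105 0 0 0 1" --pt "105 0 0 0 1" --pt "105 0 0 0 1" --pt "105 0 0 0 1" --pt "105 0 0 0 1" --pt "105 0 0 0 1" --pt "105 0 0 0 1" --pt "105 0 0 0 1"

```text
t: 7.92
tcp_pos: [0.618, 0.1557, 0.2429]
tcp_rot: [-3.137, -0.013, 1.626]
ft_force: [0.1, 0.1, 0.8]
finger_gap: 0.0504
```

>>> drive_tool --pt "105 0 0 0 0.75" --pt "105 -0.95 0.3 0 0" --pt "105 -0.95 0.3 0 0" --pt "105 -0.95 0.3 0 0" --pt "105 0 0 1 0" --pt "105 0 0 1 0" --pt "105 0 0 1 0" --pt "105 0 0 1 0"

```text
t: 8.93
tcp_pos: [0.6568, 0.0355, 0.0819]
tcp_rot: [3.118, -0.01, 1.49]
ft_force: [1.4, -0.0, 0.4]
finger_gap: 0.05
```

```bash
python3 - <<'E'
from m import *
s=bot.state();print(s['tcp_pos'],np.degrees(s['tcp_rot']),bedf(s['tcp_pos']*1000))
E
```

```text
[0.6567985  0.03549543 0.08186632] [178.66950025  -0.58232651  85.39481798] [  55.26062954 -136.58248663]
```

>>> drive_tool --pt "105 0 -0.27 0.5 -0.05" --pt "105 0 0 0.6 0" --pt "105 0 0 0.4 0" --pt "105 0 0 0 0"

```text
t: 9.43
tcp_pos: [0.6474, 0.0353, 0.0163]
tcp_rot: [3.116, -0.006, 1.499]
ft_force: [0.6, -0.7, 0.8]
finger_gap: 0.05
```

```bash
python3 - <<'E'
from m import *
s=bot.state();print(s['tcp_pos'],np.degrees(s['tcp_rot']),bedf(s['tcp_pos']*1000),s['ft_force'])
grab('scene','s2'); a=cv2.imread('pics/s2.png'); cv2.imwrite('pics/s2b.png',cv2.resize(a[120:340,140:380],None,fx=2.7,fy=2.7))
E
```

```text
[0.64740313 0.03534138 0.0163318 ] [178.55572349  -0.32123062  85.90534104] [  45.89888451 -137.39155345] [ 0.56206324 -0.71621931  0.83297957]
```

View pics/s2b.png

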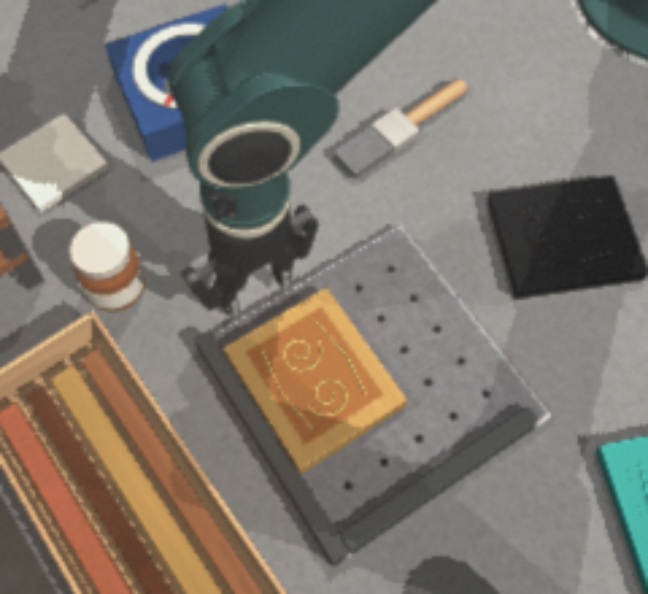

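The closed fingers sit beside the panel's -y edge, clear of the jar, the fences and the rosette.

>>> drive_tool --pt "105 0.25 0 0 0" --pt "105 0.25 0 0 0" --pt "105 0.25 0 0 0" --pt "105 0.25 0 0 0" --pt "105 0.25 0 0 0" --pt "105 0.25 0 0 0" --pt "105 0.25 0 0 0" --pt "105 0.15 0 0 0"

```text
t: 10.48
tcp_pos: [0.6557, 0.116, 0.0204]
tcp_rot: [3.11, -0.005, 1.5]
ft_force: [-0.3, -2.2, -0.5]
finger_gap: 0.0503
```

```bash
python3 - <<'E'
from m import *
s=bot.state();print(s['tcp_pos'],np.degrees(s['tcp_rot']),bedf(s['tcp_pos']*1000),s['ft_force'])
E
```

```text
[0.65565148 0.11604561 0.0204102 ] [178.20138141  -0.30971703  85.94371724] [ 48.49750515 -56.30853569] [-0.314244   -2.23947393 -0.48771824]
```

>>> drive_tool --pt "105 0.12 -0.02 0.04 0" --pt "105 0.12 0 0.03 0" --pt "105 0.1 0 0 0"

```text
t: 10.85
tcp_pos: [0.6566, 0.1252, 0.0184]
tcp_rot: [3.109, 0.0, 1.498]
ft_force: [-1.9, -11.9, 1.9]
finger_gap: 0.0501
```

>>> drive_tool --pt "105 0.1 0 0 0"

```text
t: 10.98
tcp_pos: [0.6566, 0.1251, 0.0184]
tcp_rot: [3.109, 0.005, 1.496]
ft_force: [-2.6, -10.7, 3.2]
finger_gap: 0.0505
```

>>> drive_tool --pt "105 -0.2 0 0 0" --pt "105 -0.5 0 -0.3 0" --pt "105 0 0 -1 0" --pt "105 0 0 -1 0" --pt "105 0 0 -1 0" --pt "105 0 -0.4 -1 0" --pt "105 0 -0.4 -1 0" --pt "105 0 0 0 0"

```text
t: 11.98
tcp_pos: [0.6146, 0.0959, 0.2397]
tcp_rot: [3.108, -0.004, 1.49]
ft_force: [-0.0, 0.1, 0.5]
finger_gap: 0.0502
```

```bash
python3 - <<'E'
from m import *
s=bot.state();print(s['tcp_pos'],np.degrees(s['tcp_rot']),bedf(s['tcp_pos']*1000),s['ft_force'])
grab('wrist','w4'); T=grab('top','t4');S=grab('scene','s4')
a=cv2.imread('pics/s4.png'); cv2.imwrite('pics/s4b.png',cv2.resize(a[200:330,205:350],None,fx=4,fy=4))
E
```

```text
[0.61457314 0.09594851 0.23966497] [178.07105576  -0.22048494  85.38409664] [  8.92112958 -79.22215972] [-0.0381481   0.10248697  0.47626591]
```

View pics/w4.png

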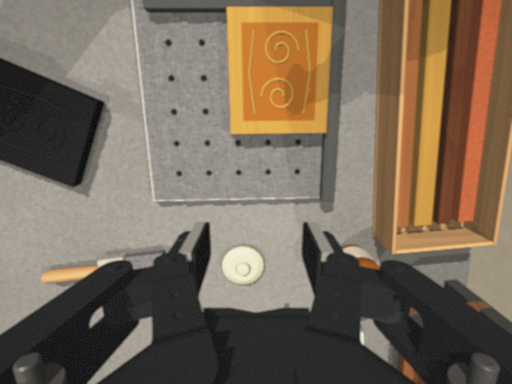

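View pics/s4b.png

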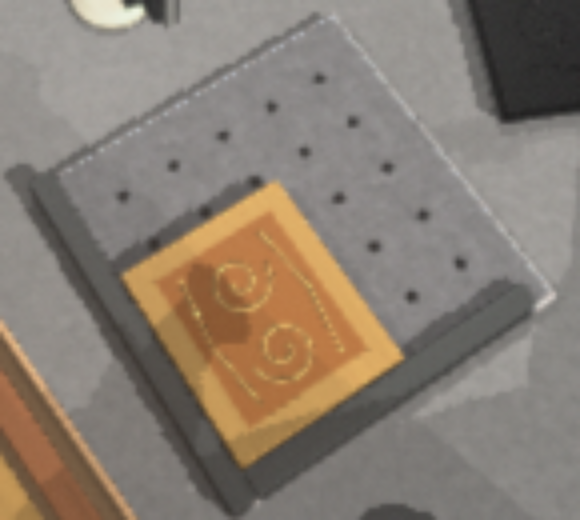

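```bash
python3 - <<'E'
from m import *
W=load('w4');S=load('s4')
for n,im,b in(('w',W,(215,340,0,145)),('s',S,(230,310,240,322)),('w3',load('w3'),(170,340,150,262)),('s0',load('scene0'),(240,330,205,290))):
    g=gold(im,.034,b);print(n,g,bedf(g[0]))
a=cv2.imread('pics/w4.png');cv2.imwrite('pics/w4b.png',cv2.resize(a[0:150,210:350],None,fx=4,fy=4,interpolation=cv2.INTER_CUBIC))
E
```

```text
w ((657.5271606445312, 205.88632202148438), (140.0876007080078, 121.0796127319336), 86.07682800292969) [44.10164298 33.44416543]
s ((660.2380981445312, 207.2735595703125), (141.1166229248047, 120.09489440917969), 86.0425796508789) [46.70920798 35.01712918]
w3 ((655.8762817382812, 141.38079833984375), (142.06800842285156, 123.01342010498047), 85.89832305908203) [ 46.9544634  -31.01938553]
s0 ((577.3679809570312, 158.90997314453125), (121.12305450439453, 142.3437957763672), 3.9787256717681885) [-32.58536852 -19.00937314]
```

View pics/w4b.png

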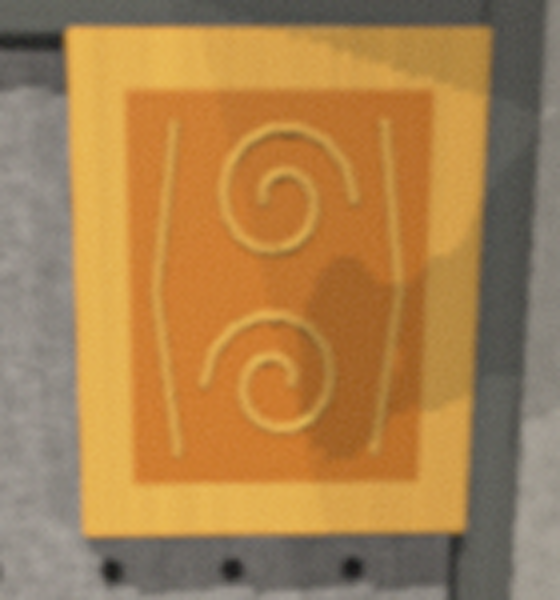

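```bash
python3 - <<'E'
from m import *
W=load('w4');S=load('s4')
a=cv2.imread('pics/w4.png');cv2.imwrite('pics/w4c.png',cv2.resize(a[110:215,125:345],None,fx=3.6,fy=3.6,interpolation=cv2.INTER_CUBIC))
mm=onz(W,156,201.5,.014)[:2]*1000; print(mm, bedf(mm))
# +x fence inner edge bottom right, z=.026
e=onz(W,210+455/4,545/4,.026)[:2]*1000; print('fence inner',bedf(e)); 
for z in(.014,.026): print(bedf(onz(W,210+453/4,590/4,z)[:2]*1000))
print('panel BR',bedf(onz(W,210+466/4,530/4,.034)[:2]*1000),'TR',bedf(onz(W,210+492/4,28/4,.034)[:2]*1000),'TL',bedf(onz(W,210+67/4,28/4,.034)[:2]*1000))
print('y fence inner top',bedf(onz(W,210+30/4,33/4,.026)[:2]*1000),'lower',bedf(onz(W,210+30/4,48/4,.014)[:2]*1000))
E
```

```text
[480.70910361  56.40445503] [-121.85836622 -128.00777541]
fence inner [103.98566397 -41.12079711]
[107.42409532 -56.8760952 ]
[104.09290324 -55.50600609]
panel BR [104.99504584 -35.94499997] TR [104.67532234 102.57888984] TL [-14.47374841 102.43036404]
y fence inner top [-25.45693995 103.85101798] lower [-26.65787935 103.9372693 ]
```

View pics/w4c.png

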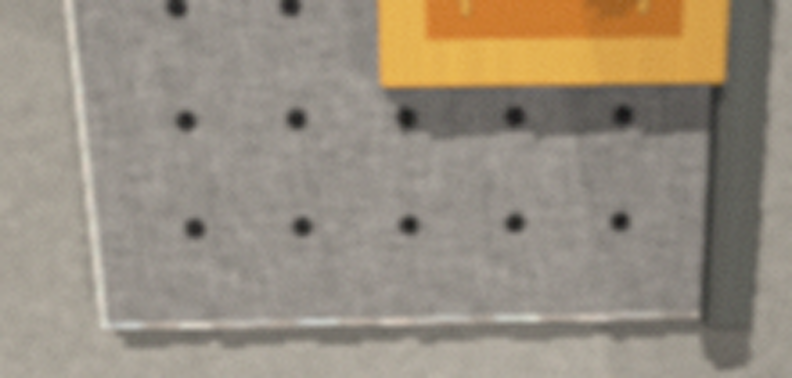

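The panel is seated: square within 0.1° of the bed, edges within about 1 mm of both fences, and the push stalled at 11 N. Next is the knob.

>>> drive_tool --pt "160 0 0 0 -0.9" --pt "160 0 0 0 -0.9" --pt "160 0 0 0 -0.9" --pt "160 -1 -0.6 0 0" --pt "160 -1 -0.6 0 0" --pt "160 -1 -0.6 0 0" --pt "160 -1 -0.6 0 0" --pt "160 -1 -0.6 0 0"

```text
t: 13.12
tcp_pos: [0.5785, -0.1373, 0.2218]
tcp_rot: [3.138, 0.008, 1.987]
ft_force: [0.0, -0.4, -0.3]
finger_gap: 0.0322
```

>>> drive_tool --pt "160 -1 -0.6 0 0" --pt "160 -1 -0.6 0 0" --pt "160 0 0 0 0"

```text
t: 13.5
tcp_pos: [0.5627, -0.238, 0.2175]
tcp_rot: [-3.137, 0.005, 1.979]
ft_force: [0.2, 0.8, 0.0]
finger_gap: 0.0317
```

```bash
python3 - <<'E'
from m import *
s=bot.state();print(s['tcp_pos'],np.degrees(s['tcp_rot']))
grab('wrist','w5')
E
```

```text
[ 0.56272963 -0.23795695  0.2175251 ] [-179.74311306    0.30932115  113.37391259]
```

View pics/w5.png

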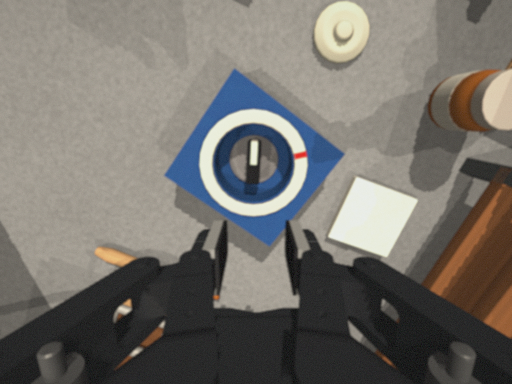

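The wrist view shows the ring at (253,162), the red mark at (301,156), and the bar with its white pointer at (254,152) pointing up.

```bash
cat >> m.py <<'E'
def knob(im,box,C=None):
    hsv=cv2.cvtColor(im['pixels'],cv2.COLOR_RGB2HSV); x0,x1,y0,y1=box
    k=np.zeros(hsv.shape[:2],np.uint8);k[y0:y1,x0:x1]=255
    w=cv2.inRange(hsv,(0,0,150),(180,80,255))&k
    r=(cv2.inRange(hsv,(0,120,90),(8,255,255))|cv2.inRange(hsv,(172,120,90),(180,255,255)))&k
    nl,lab,st,cen=cv2.connectedComponentsWithStats(w)
    i=1+np.argmax(st[1:,2]*st[1:,3])
    ring=((lab==i)|(r>0)).astype(np.uint8)
    cs=sorted(cv2.findContours(ring,cv2.RETR_CCOMP,cv2.CHAIN_APPROX_NONE)[0],key=len)[::-1]
    for c in cs[:2]:
        P=np.array([onz(im,u,v,.058)[:2] for u,v in c[:,0]],np.float32)*1000
        e=cv2.fitEllipse(cv2.convexHull(P));print('ring',np.round(e[0],1),np.round(e[1],1))
        if C is None: C=np.array(e[0])
    ry,rx=np.where(r>0); m=onz(im,rx.mean(),ry.mean(),.058)[:2]*1000
    print('mark',m,np.hypot(*(m-C)),'ang',np.degrees(np.arctan2(*(m-C)[::-1])))
    for j in range(1,nl):
        if j!=i and st[j,4]>6:
            py,px=np.where(lab==j); Q=np.array([onz(im,u,v,.046)[:2]*1000 for u,v in zip(px,py)]); d=Q.mean(0)-C
            vec=np.linalg.svd(Q-Q.mean(0))[2][0]
            if np.hypot(*d)<40: print('pointer',Q.mean(0),np.hypot(*d),'ang',np.degrees(np.arctan2(d[1],d[0])),'line',np.degrees(np.arctan2(vec[1],vec[0])),st[j,4])
    return C
E
python3 - <<'E'
from m import *
knob(load('w5'),(180,330,90,235))
a=cv2.imread('pics/w5.png');cv2.imwrite('pics/w5b.png',cv2.resize(a[100:225,190:315],None,fx=4.5,fy=4.5,interpolation=cv2.INTER_CUBIC))
E
```

```text
ring [ 555.1 -230. ] [120.8 121. ]
ring [ 555.1 -229.7] [91.9 92.5]
mark [ 598.0892324  -199.21587894] 52.827738079530505 ang 35.59770764377198
pointer [ 550.7521185  -218.40680056] 12.362153725248337 ang 110.75896738109692 line -69.96958898511944 174
pointer [ 541.62154403 -242.80593232] 18.639546748931522 ang -136.46221001213092 line -43.86178690905588 53
```

View pics/w5b.png

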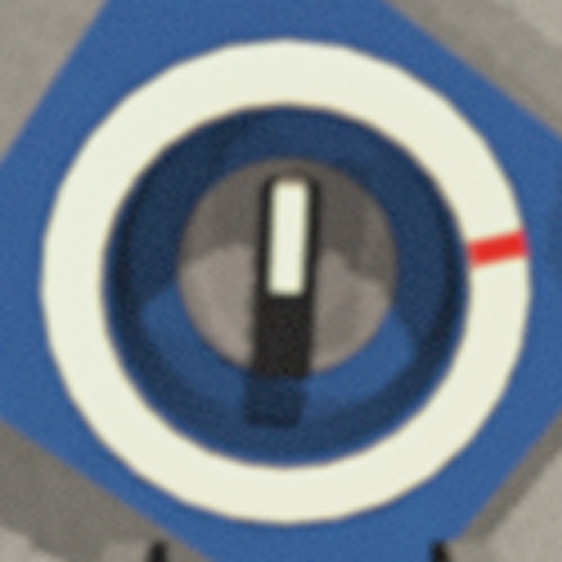

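>>> drive_tool --pt "160 0.26 -0.11 0 0.3" --pt "160 0 0 0.8 0" --pt "160 0 0 0.8 0" --pt "160 0 0 0.8 0" --pt "160 0 0 0.7 0" --pt "160 0 0 0 0"

```text
t: 14.3
tcp_pos: [0.5556, -0.2162, 0.0831]
tcp_rot: [-3.133, -0.007, 1.94]
ft_force: [0.6, -0.4, 0.5]
finger_gap: 0.032
```

```bash
python3 - <<'E'
from m import *
s=bot.state();print(s['tcp_pos'],np.degrees(s['tcp_rot']))
p=(np.array([555.1,-229.9])-s['tcp_pos'][:2]*1000); y=s['tcp_rot'][2]; print('units',(p@[np.cos(y),np.sin(y)])/40,(p@[np.sin(y),-np.cos(y)])/40)
E
```

```text
[ 0.55555354 -0.21620118  0.08312132] [-179.49127246   -0.37614252  111.16950541]
units -0.3152645589625264 -0.13424904766915546
```

>>> drive_tool --pt "160 -0.32 -0.13 0 0.08" --pt "160 0 0 0 0" --pt "160 0 0 0 0"

```text
t: 14.68
tcp_pos: [0.5572, -0.2308, 0.0853]
tcp_rot: [-3.135, -0.005, 1.927]
ft_force: [0.7, 0.9, -0.1]
finger_gap: 0.0314
```

```bash
cat > k.py <<'E'
from m import *
s=bot.state();print(s['tcp_pos'],np.degrees(s['tcp_rot']),s['ft_force'],s['torque'])
p=(np.array([555.1,-229.9])-s['tcp_pos'][:2]*1000); y=s['tcp_rot'][2]; print('units',(p@[np.cos(y),np.sin(y)])/40,(p@[np.sin(y),-np.cos(y)])/40)
E
python3 k.py
```

```text
[ 0.55717335 -0.23076297  0.08529636] [-179.64585266   -0.26466877  110.38835505] [ 0.71678821  0.9253684  -0.08322756] [0.03307127 0.01909469 0.09948429]
units 0.0382805408687394 -0.041070398826971735
```

>>> drive_tool --pt "160 0.03 -0.04 0.3 0" --pt "160 0 0 0.3 0" --pt "160 0 0 0 0"

```text
t: 15.05
tcp_pos: [0.5552, -0.2297, 0.0604]
tcp_rot: [-3.137, -0.005, 1.927]
ft_force: [0.5, 0.6, 0.0]
finger_gap: 0.0319
```

```bash
python3 k.py; python3 -c "
from h import *
grab('wrist','w6')"
```

```text
[ 0.55521405 -0.2297367   0.06035094] [-179.71634574   -0.26086724  110.40619337] [0.49190662 0.56471181 0.01750247] [ 0.02061682 -0.00437962 -0.02035018]
units -0.002832251890279293 -0.004095787780564944
```

View pics/w6.png

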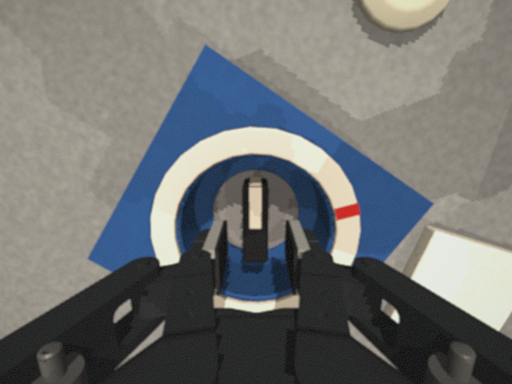

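The fingers straddle the bar at (256,220) and are centred on it.

>>> drive_tool --pt "160 0 0 0.3 0" --pt "160 0 0 0.3 0" --pt "160 0 0 0.2 0" --pt "160 0 0 0 0"

```text
t: 15.6
tcp_pos: [0.5552, -0.2297, 0.0262]
tcp_rot: [-3.137, -0.004, 1.927]
ft_force: [-1.3, -0.0, -0.2]
finger_gap: 0.032
```

```bash
python3 k.py
```

```text
[ 0.55521428 -0.2297271   0.0261861 ] [-179.71900416   -0.25036818  110.41032101] [-1.29835893 -0.00396699 -0.15663983] [-0.01766964 -0.03216622  0.02204514]
units -0.0030547315898715116 -0.0041850010731098375
```

>>> drive_tool --pt "255 0 0 0 0" --pt "255 0 0 0 0" --pt "255 0 0 0 0" --pt "255 0 0 0 0"

```text
t: 16.1
tcp_pos: [0.5548, -0.2301, 0.0266]
tcp_rot: [-3.136, -0.004, 1.927]
ft_force: [-0.4, -0.0, -1.6]
finger_gap: 0.0145
```

```bash
python3 k.py
```

```text
[ 0.55481394 -0.23012654  0.02656278] [-179.69565269   -0.23900314  110.40531079] [-0.35675045 -0.0265203  -1.61660865] [-0.00144904 -0.04477097  0.01450285]
units 0.0028147170163607942 0.008677394240823094
```

>>> drive_tool --pt "255 0 0 0 0.6" --pt "255 0 0 0 0.6" --pt "255 0 0 0 0.6" --pt "255 0 0 0 0.6" --pt "255 0 0 0 0"

```text
t: 16.73
tcp_pos: [0.5551, -0.23, 0.0266]
tcp_rot: [-3.136, -0.001, 1.496]
ft_force: [-1.4, -0.9, 0.1]
finger_gap: 0.0147
```

```bash
python3 k.py
```

```text
[ 0.555077   -0.23004899  0.02655301] [-1.79664390e+02 -7.26475361e-02  8.57358744e+01] [-1.39741678 -0.85882364  0.08788288] [-0.02183691  0.04690059 -0.07137116]
units 0.0037570831618811474 0.00029642817256645456
```

Turning works cleanly. It has gone 24.7° and about 50.1° remain.

>>> drive_tool --pt "255 0 0 0 0.6" --pt "255 0 0 0 0.6" --pt "255 0 0 0 0.6" --pt "255 0 0 0 0.6" --pt "255 0 0 0 0.6" --pt "255 0 0 0 0.6" --pt "255 0 0 0 0.6" --pt "255 0 0 0 0"

```text
t: 17.73
tcp_pos: [0.5555, -0.2303, 0.0266]
tcp_rot: [-3.137, 0.002, 0.759]
ft_force: [-1.2, -0.2, -0.5]
finger_gap: 0.0148
```

```bash
python3 k.py; python3 -c "
from h import *
grab('wrist','w7')"
```

```text
[ 0.55548702 -0.23027454  0.02656432] [-1.79759192e+02  1.31451767e-01  4.34723807e+01] [-1.24179031 -0.19393051 -0.50147884] [0.00863261 0.02020576 0.00445277]
units -0.0005795572630513321 -0.013451985211760836
```

View pics/w7.png

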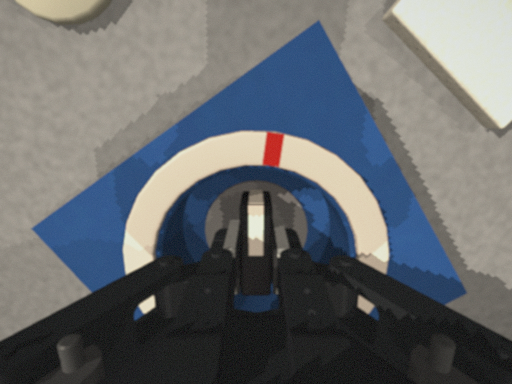

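>>> drive_tool --pt "255 0 0 0 0.5" --pt "255 0 0 0 0.25" --pt "255 0 0 0 0"

```text
t: 18.15
tcp_pos: [0.5555, -0.2303, 0.0265]
tcp_rot: [-3.138, 0.002, 0.631]
ft_force: [-0.4, -0.4, -0.8]
finger_gap: 0.0144
```

```bash
python3 k.py; python3 -c "
from h import *
im=grab('wrist','w8')
hsv=cv2.cvtColor(im['pixels'],cv2.COLOR_RGB2HSV);r=cv2.inRange(hsv,(0,150,90),(8,255,255))|cv2.inRange(hsv,(172,150,90),(180,255,255))
r[:100]=0;r[200:]=0
ry,rx=np.where(r>0);m=onz(im,rx.mean(),ry.mean(),.058)[:2]*1000;print(m,np.degrees(np.arctan2(m[1]+229.9,m[0]-555.1)))"
```

```text
[ 0.55550656 -0.23033297  0.02654061] [-1.79769708e+02  1.20535368e-01  3.61609284e+01] [-0.41519183 -0.35679852 -0.80526951] [-0.04775859  0.00760837 -0.01723512]
units -0.0018190831881624626 -0.014736335810649379
[ 597.94076609 -199.7205428 ] 35.163030816780704
```

View pics/w8.png

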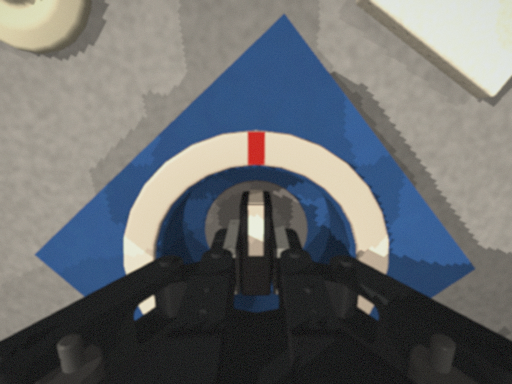

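Mark (256,148) and pointer (256,225) are in line to within a degree. I'll add a last small turn, release and lift.

>>> drive_tool --pt "255 0 0 0 0.06" --pt "255 0 0 0 0" --pt "160 0 0 0 0" --pt "160 0 0 0 0" --pt "160 0 0 0 0"

```text
t: 18.82
tcp_pos: [0.5562, -0.2301, 0.0269]
tcp_rot: [-3.138, 0.001, 0.623]
ft_force: [1.0, -0.4, -1.0]
finger_gap: 0.0316
```

>>> drive_tool --pt "160 0 0 -0.3 0" --pt "160 0 0 -0.3 0" --pt "160 0 0 -0.6 0" --pt "160 0 0 -1 0" --pt "160 0 0 -1 0" --pt "160 0 0 -1 0" --pt "160 0 0 -1 0" --pt "160 0 0 0 0"

```text
t: 19.82
tcp_pos: [0.5568, -0.2326, 0.2519]
tcp_rot: [3.14, -0.004, 0.62]
ft_force: [0.3, -0.3, -0.2]
finger_gap: 0.0318
```

```bash
python3 k.py; python3 - <<'E'
from m import *
W=grab('wrist','w9');grab('top','t9');S=grab('scene','s9')
knob(W,(150,370,60,235))
g=gold(S,.034,(230,310,240,322));print('panel scene',g,bedf(g[0]))
E
```

```text
[ 0.55675799 -0.23263223  0.25186405] [179.91097759  -0.23884979  35.50814132] [ 0.27026711 -0.29886222 -0.22855   ] [0.05924759 0.00996327 0.00016814]
units 0.005931676430404981 -0.0796779470826204
ring [ 538. -154.] [175.3 254.6]
ring [ 597.9 -199.7] [ 5.9 15.1]
mark [ 597.78429533 -199.78220908] 75.27555889261168 ang -37.43229494040625
pointer [ 538.96937247 -145.44345605] 8.637931838181574 ang 83.62375693653382 line -174.73683798662466 13
panel scene ((660.205810546875, 207.29458618164062), (141.00210571289062, 120.08078002929688), 85.94059753417969) [46.67553229 35.0358523 ]
```

View pics/w9.png

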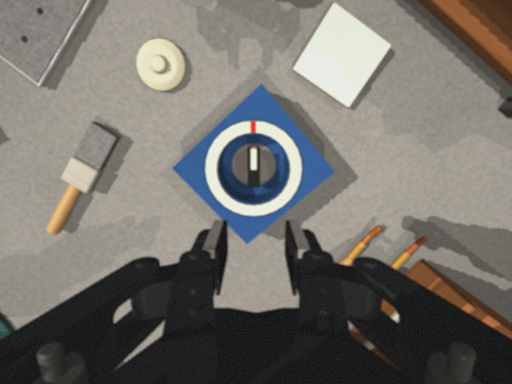

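View pics/s9.png

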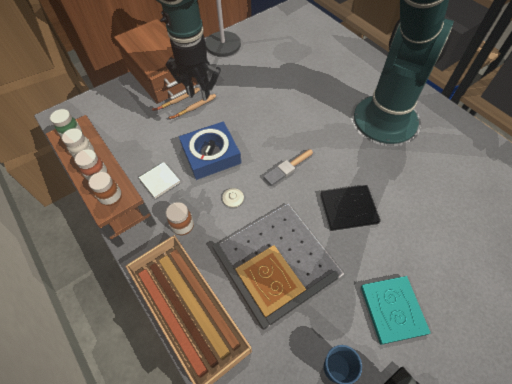

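```bash
python3 - <<'E'
from m import *
knob(load('w9'),(200,306,115,222))
a=cv2.imread('pics/w9.png');cv2.imwrite('pics/w9b.png',cv2.resize(a[110:225,195:312],None,fx=5,fy=5,interpolation=cv2.INTER_CUBIC))
g=gold(load('t9'),.034,(170,240,140,220));print('panel top',g,bedf(g[0]))
T=load('t9')
a=cv2.imread('pics/t9.png');cv2.imwrite('pics/t9b.png',cv2.resize(a[135:225,160:255],None,fx=6,fy=6,interpolation=cv2.INTER_CUBIC))
E
```

```text
ring [ 554.7 -230.4] [120.5 121.3]
ring [ 554.9 -230.1] [91.8 92.4]
mark [ 597.78429533 -199.78220908] 52.87359568833837 ang 35.33381788081349
pointer [ 564.91217344 -223.13253554] 12.552284940776733 ang 35.160939611013866 line -144.60726769856547 148
panel top ((658.748046875, 202.49021911621094), (138.9354248046875, 121.64411926269531), 85.95686340332031) [45.55645536 30.14149998]
```

View pics/w9b.png

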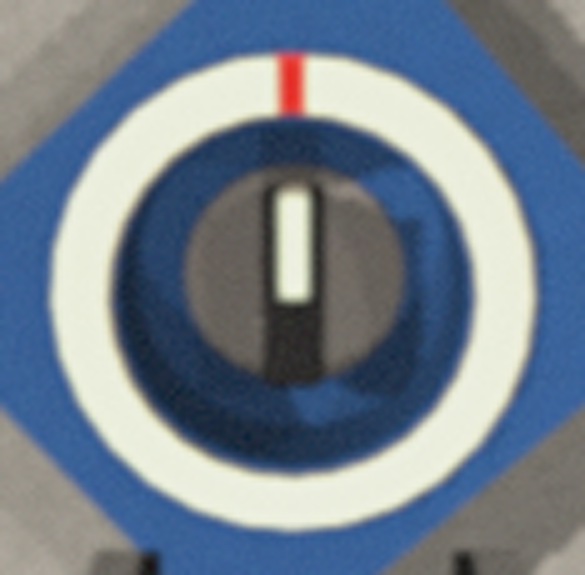

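View pics/t9b.png

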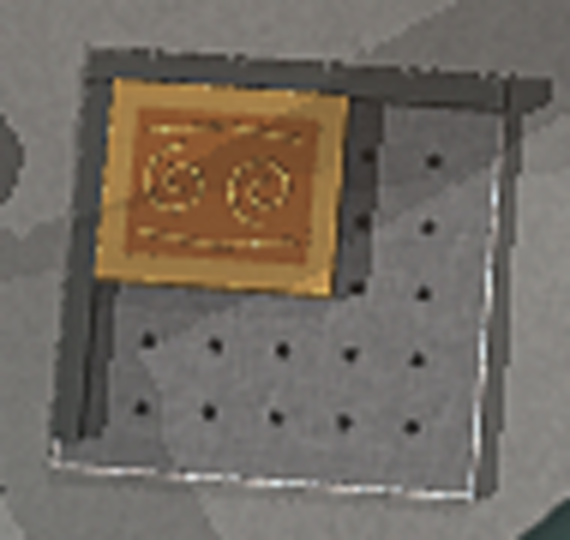

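The knob is aligned: pointer 35.2–35.4°, mark 35.3°. I have plenty of time, so I'll take one close look straight down on the panel's corner before handing in.

>>> drive_tool --pt "160 0.9 -0.8 0 0" --pt "160 0.9 -0.8 0 0" --pt "160 0.9 -0.8 0 0" --pt "160 0.9 -0.8 0 0" --pt "160 0.9 -0.8 0 0" --pt "160 0.9 -0.8 0 0" --pt "160 0.9 -0.8 0 0" --pt "160 0.9 -0.8 0 0"

```text
t: 20.98
tcp_pos: [0.6382, 0.1512, 0.2392]
tcp_rot: [-3.131, 0.015, 0.607]
ft_force: [1.2, -0.2, 0.4]
finger_gap: 0.0316
```

>>> drive_tool --pt "160 0.8 -0.7 0 0" --pt "160 0 0 0 0"

```text
t: 21.22
tcp_pos: [0.6471, 0.1995, 0.2349]
tcp_rot: [-3.129, 0.021, 0.615]
ft_force: [-0.5, 0.9, -0.3]
finger_gap: 0.0316
```

```bash
python3 - <<'E'
from m import *
s=bot.state();print(s['tcp_pos'],np.degrees(s['tcp_rot']))
W=grab('wrist','w10')
E
```

```text
[0.64705394 0.19945933 0.23486852] [-179.26937022    1.1884505    35.25087939]
```

View pics/w10.png

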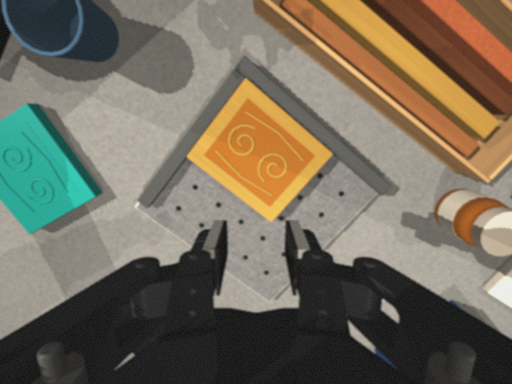

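```bash
python3 - <<'E'
from m import *
a=cv2.imread('pics/w10.png');cv2.imwrite('pics/w10b.png',cv2.resize(a[55:195,180:345],None,fx=4.5,fy=4.2,interpolation=cv2.INTER_CUBIC))
W=load('w10');g=gold(W,.034,(180,340,70,228));print(g,bedf(g[0]))
E
```

```text
((658.5772705078125, 205.55349731445312), (140.92977905273438, 120.90766906738281), 86.08152770996094) [45.17241151 33.18540343]
```

View pics/w10b.png

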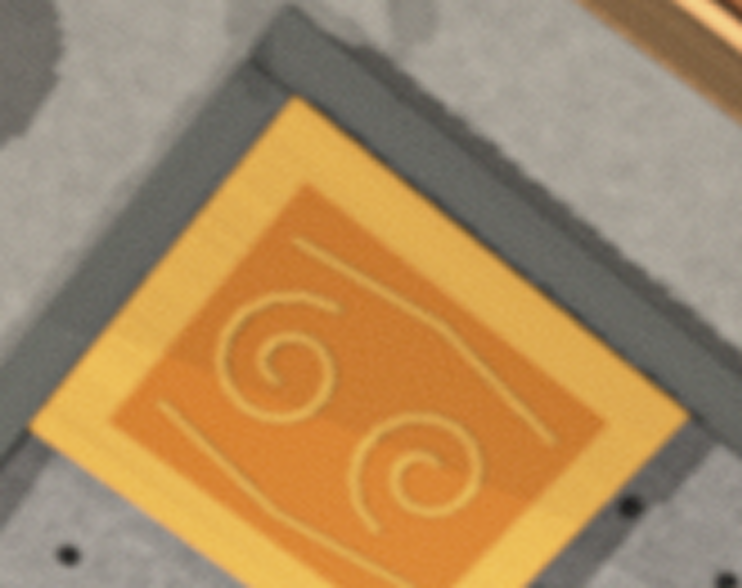

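The close view shows both gold edges tight on the fences, with the corner at crop (295,97) and no bed showing between. I'm handing in.

```bash
python3 -c "
from workcell import bot
print(bot.hand_in())"
```

```text
the job is handed in; nothing more can be done
None
```

The panel is in the corner against both fences and the knob's pointer is on the red mark. I handed in at about 21 s of the 72 s allowed, with the gripper raised clear of everything. The hand-in gave no verdict.

- **Panel:** I pushed it square against the +x fence and then along to the +y fence. It stalled on each fence, at about 16 N and 11 N. In the last close view it is within 0.1° of the bed's angle, and no bed shows between it and either fence.
- **Knob:** I gripped the bar and turned it clockwise about 75°. After I let go, the pointer reads 35.2–35.4° and the mark 35.3°.
- **Other things:** in the last scene view the bystanders and the black and turquoise look-alikes look where they were. I compared these by eye only.

**Where the checks disagreed:** the cameras put the panel's position in the bed's frame 1 to 7 mm off home. Most of that seems to be disagreement between the cameras about where the bed is. I went by the fence edges seen beside the panel (within about 1.5 mm) and by the stalls, and did not push again.

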